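Isolate a plating cell and hold its electrode up for inspection

ROBOT

A 6-joint arm with a two-finger parallel gripper is mounted at the origin on a cart in front of the work surface, level with it; the furniture and walls round the work are solid. World frame = base frame: x ahead of the robot, y to its left, z up, the work surface at z = 0. Lengths are in m, angles in rad, forces in N, time in s.
With the tool pointing down it reaches from about 0.225 to 0.875 m from the base axis. Payload 3.4 kg.
Tool frame: the origin (TCP) lies at the very end of the fingers, on their centre line; the grasp point (between the pads) lies manip.tcp_to_grasp behind it (manip.tcp_to_grasp is the distance from the TCP to the grasp point, in m); z points along the fingers, y is the line along which they close (so a half turn about z gives the same grasp; the last joint's range is limited). The gripper opens to 85 mm and grips with 20 to 120 N. Pads are 22 mm wide; open, the fingers measure 114 mm over their backs; the gripper's body (76 mm by 85 mm) begins 54 mm behind the grasp point. The pads swing forward as they close: fully open they stand 13 mm farther back than shut.
Start: joints at [1.029, 0.276, 1.505, -0, 1.361, -0.121], TCP at [0.235, 0.525, 0.198] pointing down, gripper open.
Joint ranges: [-2.89, 2.89], [-0.75, 2.08], [0.22, 2.7], [-1.18, 4.32], [0.11, 2.71], [-2.7, 2.7]. Speed limits (rad/s): [2.57, 2.57, 3.14, 3.14, 3.14, 3.14].

INTERFACE

Orientations are given as [roll, pitch, yaw] about the fixed x, y, z axes, in that order (R = Rz(yaw) Ry(pitch) Rx(roll)).
In Python, from cell import manip gives the robot as it stands.
- The arm moves only by the shell command python3 -m handwheel 'ROWS' [OPENING]. ROWS is JSON, a list of rows, each a list of 4 numbers: the shift along the tool's x, y, z in m, then the turn about the tool's z in degrees. A call has 1 to 10 rows; each row is the pose to reach, as a shift and turn from the pose commanded when the call began, along the tool's axes at that moment; what a row does not reach only later rows make up. A row lasts 1/10 s, in which the tool goes at most 50 mm and 8.59 degrees, less where a joint would pass 70% of its speed; a pose out of reach is approached as far as the arm can. A call with a gripper value outside its range is refused whole. OPENING is the finger opening in m, from 0 to 0.0854, set as the call begins (- or left out, the last holds). The fingers move at their own pace and stop on an object; the grip force is fixed at half the most. Time passes only in rows, so rows that repeat a pose let the fingers close. It gives the time, the measured TCP pose, the force, the opening and the grip force at its end, in the units of the state.
- manip.read_state(): the state, without advancing time (a new reading comes with each control period).
- manip.snapshot(name): name is "scene" or "top"; returns the picture (384x512x3 uint8, red, green, blue); there is no depth.
- manip.calibration(name): a dict with "K" (3x3 intrinsics, pixels), "world_from_camera" (4x4, takes a point from camera to world coordinates). Camera axes: x right, y down, z forward; pixel columns grow to the right and rows downward; lengths in m; the calibration is good to about 2 mm. A picture is of the moment at which its call begins. calibration takes no time and is no camera call.
- manip.close_job(): hands the job in; it is judged then, once.
Trained networks look in the newest picture that a camera, given by its name, has taken for a name from the list of things; names that differ only in an ending like _2 or _b are one class to them, and where a whole thing is asked for, a point or a joint stands for the part that bears it (a point fixed in the world has none). Each returns a list of dicts, best first, with "conf" (0 to 1); they miss things now and then, are a little off and sometimes report something else, mostly with a low value. They report only what shows in the picture. A call takes as long as a camera call. They do not tell look-alikes from the thing itself.
- manip.search_frame(camera, label): "point" ([row, column] in pixels, amid what is visible of it).
- manip.regions_of(camera, label): "region" (384x512 bool, what is visible of it) and "point" ([row, column] in pixels, amid what is visible of it).
- manip.spot_point(camera, label): "point" ([row, column] in pixels: a listed point, or the origin of a listed thing).
The state is a dict: "time": time; "qpos": joint angles; "qd": joint speeds; "effort": joint torques, N m; "ee_pos": TCP position; "tool_rot": TCP orientation; "contact_force": force on the tool from outside, world axes, zero at the start; "moment": the same for the moment, N m; "gripper_width": opening from 0.0 (shut) to 1.0 (fully open); "gripper_force": force on a finger pad.
Only numpy, scipy, OpenCV 4.12 (cv2) and the standard library are available. Lean on these libraries where they do the work, as an engineer would, in place of code of your own. Each camera call takes 0.05 s, during which the arm holds its last target. There are 200 camera calls.

TASK

Switch the plating supply off by pushing its red toggle over from on, leaning towards the robot, to off, leaning away from it, and only then draw the electrode out of the slot in the plating cell by its black grip. Tilt the electrode to about 45 degrees so that its copper-plated face, the one turned away from the robot while it stands in the cell, looks obliquely upward for inspection, and finish while still holding it like that in the air, steady, with its lower edge at least 12 cm above the worktop. Leave the bottles, the beaker and the brass weight where they stand.

Things in the scene. Friction and masses are not known exactly. Their poses are not given: they have to be found in the camera images.
- cell: Plating cell, drained, fixed, left or right of the middle: clear tank under a grey cover 118 x 108 mm, its top at z = 80 mm. Origin: centre of the underside; x to its back (away from the robot, give or take its yaw), z up. Slot 9 x 55 mm (long side along y) in the cover at x = -20 mm, where the electrode stands; a fixed black bar 10 x 70 mm rises 6 mm above the cover at x = +35 mm.
- electrode: Loose flat electrode, 120 mm high, 0.1 to 0.2 kg. Origin: middle of its lower edge; z up to its grip, y along its width, x out of its copper-plated face (away from the robot in the cell). Plate 50 (y) x 5 (x) mm, z = 0 to 68 mm; brass crossbar 20 (x) x 68 (y) mm, z = 68 to 76 mm, which rests on the cover; black grip block 16 (x) x 40 (y) mm, z = 76 to 120 mm.
- electrode_grip (a point): Point inside the black grip block, 100 mm above the electrode's origin; pinch across the 16 mm thickness (the electrode's x). In the cell the electrode stands at the cell's yaw, origin 12 mm above the worktop, with 2 mm play and no catch; lifting 68 mm takes its lower edge clear of the cover.
- switch_box: Switch housing, fixed, white, 100 (x) x 75 (y) x 44 mm high, left or right of the middle. Origin: centre of the underside; x to its back (away from the robot, give or take its yaw), where two short terminal posts, red and black, stick out. The toggle's hinge axis runs along its y, 46 mm above the worktop, over the middle of the housing.
- toggle_tip (a point): Tip of the red toggle handle, 66 mm from the hinge axis; the handle is round, 14 to 18 mm in diameter, above a 10 mm shank.
- toggle (a joint): Toggle angle, rad: 0 = on, leaning 0.5 rad from upright to the front (housing -x, towards the robot); 1.0 = off, leaning 0.5 rad to the back (housing +x). Weighted handle: pushed well past upright (beyond about 0.6) it falls over to that end by itself and stays there; about 1 N at the tip moves it.
- amber_bottle: Bystander, loose: brown screw-cap bottle with black cap, 51 mm across, 106 mm high; origin at the centre of its underside.
- small_beaker: Bystander, loose: small glass beaker, 54 mm across, 70 mm high; origin at the centre of its underside.
- brass_weight: Bystander, loose: balance weight with a knob, 27 mm across, 34 mm high; origin at the centre of its underside.
- white_bottle: Bystander, loose: white screw-cap bottle with blue cap, 51 mm across, 106 mm high; origin at the centre of its underside.
There are look-alikes about, which are no part of the job. Leave any pink look-alike of the electrode alone.

How it is judged:
By the outcome, as a careful person would: the job done as asked, in the order asked, and still so for the second after the job is handed in, while the arm keeps its last pose, push and grip.
It also fails if it takes over 45 s, if anything falls off the work surface, if the arm or the gripper's body presses on something with over 40 N, if the wrist force passes 120 N, or if a joint passes its speed limit or range.

## Working session

There is one attempt and no reset: what is moved stays moved. The work goes in short steps, Python scripts to look and compute and a shell command to move; the robot and the scene stay as the last step left them, time stands still between calls to the robot, and variables do not carry over. Pictures are saved under pics/ and viewed, at most 10 in all, crops included, and the job is handed in when it is done.

```bash
ls; mkdir -p pics; python3 - <<'E'
from cell import manip
import cv2,numpy as np
for c in("scene","top"):
    im=manip.snapshot(c); cv2.imwrite(f"pics/{c}0.png",cv2.resize(im[:,:,::-1],(800,600)))
    k=manip.calibration(c); print(c,np.round(k["K"],1).tolist(),np.round(k["world_from_camera"],3).tolist())
    for l in("electrode_grip","toggle_tip","cell","switch_box","electrode"):
        print(l,[(np.round(d["point"]).tolist(),round(d["conf"],2)) for d in manip.spot_point(c,l)])
s=manip.read_state();print(s, manip.tcp_to_grasp)
E
```

```text
pics
scene [[363.4, 0.0, 257.5], [0.0, 363.4, 188.3], [0.0, 0.0, 1.0]] [[0.829, -0.412, 0.377, 0.116], [-0.558, -0.587, 0.586, -0.673], [-0.02, -0.697, -0.717, 0.883], [0.0, 0.0, 0.0, 1.0]]
electrode_grip [([182.0, 176.0], 0.88), ([196.0, 243.0], 0.76), ([127.0, 226.0], 0.65), ([232.0, 284.0], 0.59), ([142.0, 203.0], 0.55), ([164.0, 213.0], 0.43)]
toggle_tip [([214.0, 275.0], 0.51)]
cell [([166.0, 218.0], 0.66)]
switch_box [([230.0, 282.0], 0.71)]
electrode [([179.0, 237.0], 0.94), ([173.0, 164.0], 0.81), ([166.0, 218.0], 0.7), ([166.0, 211.0], 0.42)]
top [[356.7, 0.0, 251.0], [0.0, 356.7, 192.3], [0.0, 0.0, 1.0]] [[-0.027, -0.996, 0.088, 0.464], [-1.0, 0.026, -0.004, 0.017], [0.002, -0.088, -0.996, 1.098], [0.0, 0.0, 0.0, 1.0]]
electrode_grip [([209.0, 245.0], 0.8), ([258.0, 189.0], 0.68)]
toggle_tip [([208.0, 306.0], 0.68)]
cell [([157.0, 369.0], 0.73), ([207.0, 184.0], 0.67)]
switch_box [([197.0, 306.0], 0.64)]
electrode [([260.0, 154.0], 0.85), ([200.0, 214.0], 0.82), ([211.0, 180.0], 0.72), ([214.0, 169.0], 0.52)]
{'time': 0.6, 'qpos': array([ 1.02901171e+00,  2.75888207e-01,  1.50493103e+00,  1.34348904e-05,
        1.36069411e+00, -1.20985838e-01]), 'qd': array([-0.00101086, -0.00062509, -0.00064214,  0.00056566, -0.00286549,
        0.00013589]), 'effort': array([-3.01023856e-04, -4.16384590e+01, -2.45988321e+01,  7.69128428e-05,
        3.52957713e-04,  3.36359847e-07]), 'ee_pos': array([0.23488532, 0.52486035, 0.19832235]), 'tool_rot': array([ 3.14151234e+00, -3.47230906e-06,  2.72079107e+00]), 'contact_force': array([ 0.64941101, -0.82742493, -0.25379698]), 'moment': array([-0.05463917, -0.00170782,  0.01462549]), 'gripper_force': 0.0, 'gripper_width': 1.0018874551351382} 0.0187
```

View pics/scene0.png

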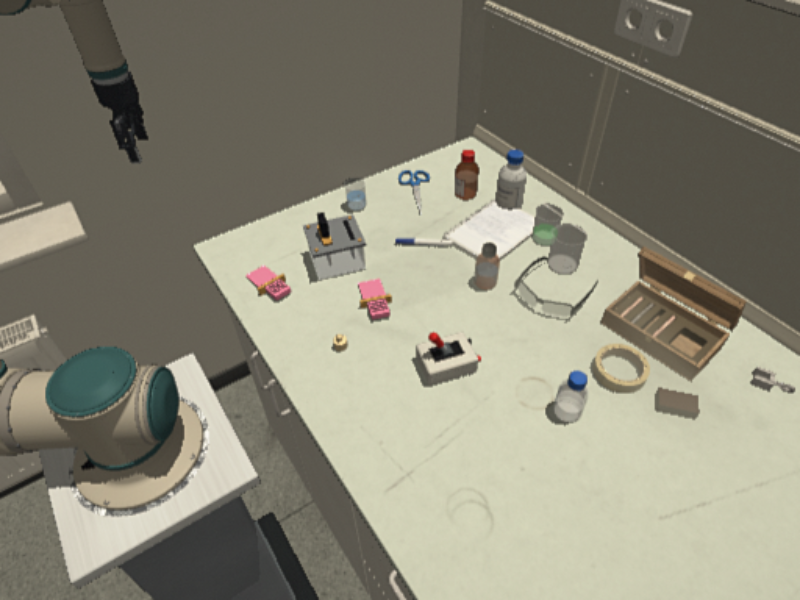

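View pics/top0.png

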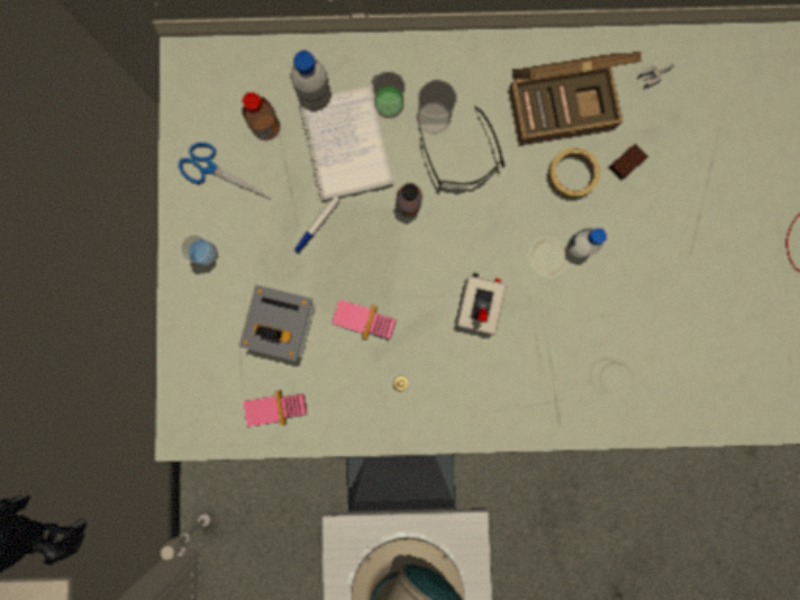

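The top picture (800-scale) shows the cell at (278,325), with the black-grip electrode at (270,335). The switch box is at (480,306), with its red toggle at (482,315) leaning towards the robot. The pink electrodes at (365,320) and (275,408) are look-alikes. Only the one standing in the cell has a black grip, so that is the target. I'll enlarge both objects to confirm and measure.

```bash
cat > h.py <<'E'
from cell import manip
import numpy as np
def ray(c,u,v,z):
    k=manip.calibration(c);T=np.array(k["world_from_camera"]);d=T[:3,:3]@np.linalg.inv(k["K"])@[u,v,1.]
    o=T[:3,3];return np.round(o+d*(z-o[2])/d[2],4)
def proj(c,p):
    k=manip.calibration(c);q=np.linalg.inv(k["world_from_camera"])@[*p,1];w=np.array(k["K"])@q[:3];return np.round(w[:2]/w[2],1)
E
python3 - <<'E'
import cv2
from h import *
t=manip.snapshot("top")[:,:,::-1];s=manip.snapshot("scene")[:,:,::-1]
f=lambda im,x,y:cv2.resize(im[y:y+60,x:x+80],(400,300),interpolation=cv2.INTER_CUBIC)
cv2.imwrite("pics/crop1.png",cv2.vconcat([cv2.hconcat([f(t,140,175),f(t,270,165)]),cv2.hconcat([f(s,180,125),f(s,250,195)])]))
for l in("electrode_grip","toggle_tip","switch_box","cell"):
    for d in manip.regions_of("top",l):
        r=d["region"];y,x=r.nonzero();print(l,round(d["conf"],2),cv2.minAreaRect(np.c_[x,y].astype(np.float32)))
E
```

```text
electrode_grip 0.96 ((176.87437438964844, 261.82257080078125), (20.35946273803711, 39.03927230834961), 75.25643920898438)
electrode_grip 0.78 ((233.3599853515625, 205.47998046875), (39.31514358520508, 20.930362701416016), 8.130101203918457)
electrode_grip 0.6 ((174.17648315429688, 212.79415893554688), (23.525955200195312, 6.790997505187988), 14.03624439239502)
switch_box 0.84 ((308.0705871582031, 193.68235778808594), (27.116310119628906, 37.52897262573242), 12.528807640075684)
cell 0.69 ((177.64706420898438, 206.41177368164062), (41.71612548828125, 42.20119857788086), 14.03624439239502)
```

View pics/crop1.png

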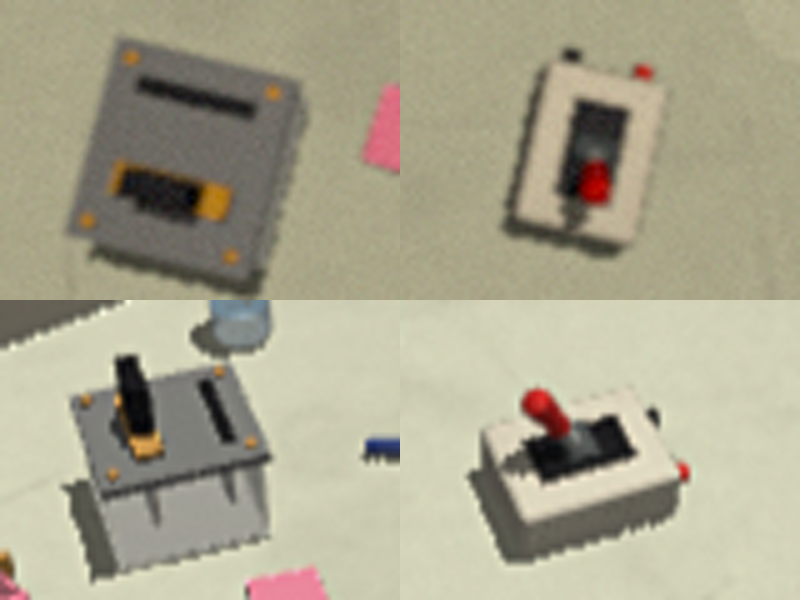

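The crops confirm it: the black-grip electrode stands in the front slot of the cell (top px 174,213), with the fixed black bar behind it (179,194). The red toggle leans to the front, away from the terminals (top px 309,201). Next I'll compute world positions.

```bash
python3 - <<'E'
from h import *
R=lambda x,y,z:ray("top",140+x/5,175+y/5,z)
cs=[R(118,38,.08),R(300,80,.08),R(250,276,.08),R(67,235,.08)];print("cover",cs,np.mean(cs,0))
b1,b2=R(138,84,.086),R(255,111,.086);print("bar",(b1+b2)/2,np.linalg.norm(b1-b2),"yaw",np.arctan2(*(b2-b1)[[0,1]]))
f=[c-d for c,d in((cs[0],cs[3]),(cs[1],cs[2]))];print("cover x-dir",[np.degrees(np.arctan2(a[1],a[0])) for a in f],[np.linalg.norm(a) for a in f])
f=[cs[0]-cs[1],cs[3]-cs[2]];print("cover y-dir",[np.degrees(np.arctan2(a[1],a[0]))-90 for a in f],[np.linalg.norm(a) for a in f])
Q=lambda x,y,z:ray("top",270+(x-400)/5,165+y/5,z)
cs=[Q(550,62,.044),Q(665,85,.044),Q(632,245,.044),Q(517,217,.044)];print("sw",cs,np.mean(cs,0))
f=[cs[0]-cs[3],cs[1]-cs[2]];print([np.degrees(np.arctan2(a[1],a[0])) for a in f],[np.linalg.norm(a) for a in f])
print("tip top",Q(597,185,.104)," scene",ray("scene",250+138/5,195+105/5,.104))
print("xbar",R(171,191,.088),"griptop scene",ray("scene",180+127/5,125+60/5,.132))
E
```

```text
cover [array([0.5887, 0.2626, 0.08  ]), array([0.5618, 0.1585, 0.08  ]), array([0.4509, 0.1884, 0.08  ]), array([0.4768, 0.2921, 0.08  ])] [0.51955 0.2254  0.08   ]
bar [0.5528 0.2167 0.086 ] 0.06859154466842106 yaw -2.888127631251157
cover x-dir [np.float64(-14.768763300852536), np.float64(-15.088866907772593)] [np.float64(0.115723204241846), np.float64(0.11486000174125016)]
cover y-dir [np.float64(-14.488603182748733), np.float64(-14.023242383622005)] [np.float64(0.10751939359948047), np.float64(0.10688545270522085)]
sw [array([ 0.598 , -0.1346,  0.044 ]), array([ 0.5824, -0.2024,  0.044 ]), array([ 0.488 , -0.1788,  0.044 ]), array([ 0.5063, -0.1115,  0.044 ])] [ 0.543675 -0.156825  0.044   ]
[np.float64(-14.139108311650501), np.float64(-14.036243467926479)] [np.float64(0.09456479260274407), np.float64(0.09730529276457683)]
tip top [ 0.5206 -0.1495  0.104 ]  scene [ 0.5115 -0.1576  0.104 ]
xbar [0.4999 0.2311 0.088 ] griptop scene [0.5018 0.2401 0.132 ]
```

Measurements agree with the given sizes: cell centre is (0.519, 0.225), switch centre is (0.544, -0.157), and both yaws are about -14.4°. The hand wheel only turns about the tool's z. So I'll pinch the grip across its 40 mm width and pivot the electrode in the pads, using the slot edge. The switch comes first.

```bash
python3 -m handwheel '[[-0.486,-0.51,0,-9.6],[-0.486,-0.51,0,-9.6],[-0.486,-0.51,0,-9.6],[-0.486,-0.51,0,-9.6],[-0.486,-0.51,0,-9.6],[-0.486,-0.51,0,-9.6],[-0.486,-0.51,0,-9.6],[-0.486,-0.51,0,-9.6],[-0.486,-0.51,0,-9.6],[-0.486,-0.51,0,-9.6]]' 0
```

```text
time: 1.9
ee_pos: [0.4021, 0.0521, 0.1987]
tool_rot: [3.141, 0.001, 2.888]
contact_force: [1.1, -0.1, 0.1]
gripper_width: 0.001
gripper_force: 0.0
```

```bash
python3 -m handwheel '[[-0.115,-0.168,0,0],[-0.115,-0.168,0,0],[-0.115,-0.168,0,0],[-0.115,-0.168,0,0],[-0.115,-0.168,0,0],[-0.115,-0.168,0.04,0],[-0.115,-0.168,0.08,0],[-0.115,-0.168,0.11,0],[-0.115,-0.168,0.11,0]]'
python3 - <<'E'
from h import *
import cv2
print(manip.read_state()["ee_pos"])
t=manip.snapshot("top")[:,:,::-1];s=manip.snapshot("scene")[:,:,::-1]
f=lambda im,x,y:cv2.resize(im[y:y+90,x:x+80],(400,450),interpolation=cv2.INTER_CUBIC)
cv2.imwrite("pics/c2.png",cv2.hconcat([f(t,270,160),f(s,240,165)]))
E
```

```text
time: 2.8
ee_pos: [0.4672, -0.1353, 0.0848]
tool_rot: [3.14, -0.01, 2.888]
contact_force: [-0.5, 0.3, -0.2]
gripper_width: 0.004
gripper_force: 0.0
[ 0.46717927 -0.13525496  0.08475761]
```

View pics/c2.png

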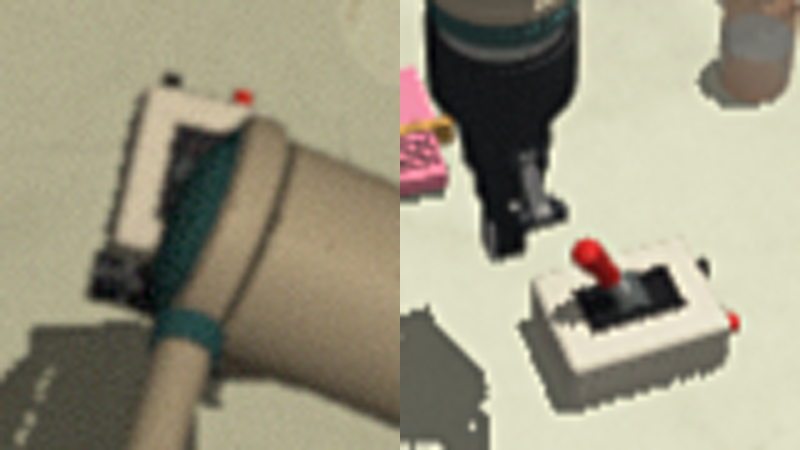

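The closed fingers stand in front of the red toggle (crop 590,255) and are lined up with it. The toggle still leans to the front. I'll push it along the housing's x.

```bash
python3 -m handwheel '[[-0.015,-0.002,0,0],[-0.025,-0.002,0,0],[-0.035,-0.002,0,0],[-0.045,-0.002,0,0],[-0.055,-0.002,0,0],[-0.065,-0.002,0,0],[-0.073,-0.002,0,0],[-0.08,-0.002,0,0],[-0.08,-0.002,0,0]]'
python3 -m handwheel '[[0.04,0,0,0],[0.06,0,0,0],[0.06,0,-0.05,0],[0.06,0,-0.1,0],[0.06,0,-0.12,0]]'
python3 -m handwheel '[[0.1,0.04,0,0],[0.15,0.1,0,0],[0.15,0.14,0,0],[0.15,0.18,0,0]]' 0.085
python3 - <<'E'
from h import *
import cv2
t=manip.snapshot("top")[:,:,::-1];s=manip.snapshot("scene")[:,:,::-1]
f=lambda im,x,y:cv2.resize(im[y:y+90,x:x+80],(400,450),interpolation=cv2.INTER_CUBIC)
cv2.imwrite("pics/c3.png",cv2.hconcat([f(t,270,160),f(s,240,165)]))
E
```

```text
time: 3.8
ee_pos: [0.549, -0.1598, 0.0881]
tool_rot: [3.142, 0.001, 2.888]
contact_force: [-0.4, -0.0, -0.4]
gripper_width: 0.003
gripper_force: 0.0
time: 4.3
ee_pos: [0.4913, -0.1451, 0.213]
tool_rot: [-3.14, 0.007, 2.888]
contact_force: [1.0, 0.5, 0.2]
gripper_width: 0.002
gripper_force: 0.0
time: 4.7
ee_pos: [0.3925, 0.0222, 0.2084]
tool_rot: [-3.141, -0.001, 2.886]
contact_force: [1.8, 0.7, 0.5]
gripper_width: 0.676
gripper_force: 0.0
```

View pics/c3.png

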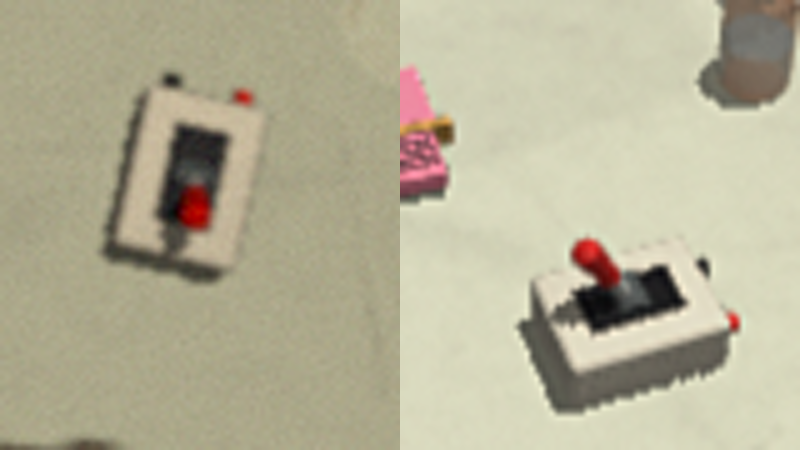

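The toggle still leans to the front, so the push missed it. I'll check the lateral position.

```bash
python3 - <<'E'
from h import *
import cv2
print("tcp px",proj("scene",[.4672,-.1353,.0848]),proj("top",[.4672,-.1353,.0848]))
P=[]
C={}
for c in("top","scene"):
    im=manip.snapshot(c).astype(int);m=(im[:,:,0]>120)&(im[:,:,1]<60)&(im[:,:,2]<60)
    g=proj(c,[.516,-.15,.1]);yy,xx=np.indices(m.shape);m&=(abs(xx-g[0])<14)&(abs(yy-g[1])<14)
    n,l,st,ce=cv2.connectedComponentsWithStats(m.astype(np.uint8));i=1+st[1:,4].argmax();C[c]=ce[i];print(c,g,ce[i],st[i])
    k=manip.calibration(c);P.append(np.array(k["K"])@np.linalg.inv(k["world_from_camera"])[:3])
X=cv2.triangulatePoints(P[0],P[1],C["top"].reshape(2,1),C["scene"].reshape(2,1));X=(X[:3]/X[3]).ravel();print(X,proj("top",X),proj("scene",X))
for s in(-.5,.5):
  a=np.radians(-14.2);p=[.5437+.06*np.sin(s)*np.cos(a),-.157+.06*np.sin(s)*np.sin(a),.046+.06*np.cos(s)];print("pred",s,np.round(p,3),proj("top",p),proj("scene",p))
E
```

```text
tcp px [260.  222.3] [304.  221.4]
top [309.4 203.7] [309.03333333 201.93333333] [307 197   5   9  30]
scene [277.3 214.5] [278.66666667 216.3       ] [275 213   9   9  30]
[ 0.52118004 -0.15069677  0.08934437] [309.  202.1] [278.8 216.3]
pred -0.5 [ 0.516 -0.15   0.099] [309.3 203.8] [277.2 214.8]
pred 0.5 [ 0.572 -0.164  0.099] [313.5 183.9] [296.  209.3]
```

```bash
python3 -m handwheel '[[-0.112,-0.136,0,0],[-0.112,-0.136,0,0],[-0.112,-0.136,0,0],[-0.112,-0.136,0,0],[-0.112,-0.136,0.05,0],[-0.112,-0.136,0.1,0],[-0.112,-0.136,0.133,0],[-0.112,-0.136,0.133,0],[-0.112,-0.136,0.133,0]]' 0
cat > red.py <<'E'
from h import *
import cv2
im=manip.snapshot("scene");a=im.astype(int);m=(a[:,:,0]>120)&(a[:,:,1]<60)&(a[:,:,2]<60)
m[:,:265]=0;m[:,302:]=0;m[:195]=0;m[235:]=0
y,x=m.nonzero();print("red",len(x),x.mean(),y.mean(),y.min())
E
python3 red.py
python3 -m handwheel '[[-0.01,0,0,0],[-0.02,0,0,0],[-0.03,0,0,0],[-0.04,0,0,0],[-0.05,0,0,0],[-0.05,0,0,0]]'
python3 red.py
python3 - <<'E'
from h import *
import cv2
s=manip.snapshot("scene")[:,:,::-1]
cv2.imwrite("pics/c4.png",cv2.resize(s[140:240,220:320],(600,600),interpolation=cv2.INTER_CUBIC))
p=manip.read_state()["ee_pos"];d=np.array([.25,.968,0])
for q in(p,p+.015*d,p-.015*d):print((proj("scene",q)-[220,140])*6)
E
```

```text
time: 5.8
ee_pos: [0.4699, -0.1399, 0.0754]
tool_rot: [-3.141, -0.001, 2.886]
contact_force: [0.6, 0.2, 1.3]
gripper_width: 0.001
gripper_force: 0.0
red 28 278.32142857142856 216.10714285714286 213
time: 6.45
ee_pos: [0.5201, -0.1515, 0.0753]
tool_rot: [-3.141, 0.002, 2.889]
contact_force: [-0.0, 0.1, -0.2]
gripper_width: -0.0
gripper_force: 0.0
red 5 282.4 219.2 218
[347.4 480. ]
[335.4 457.2]
[358.8 503.4]
```

View pics/c4.png

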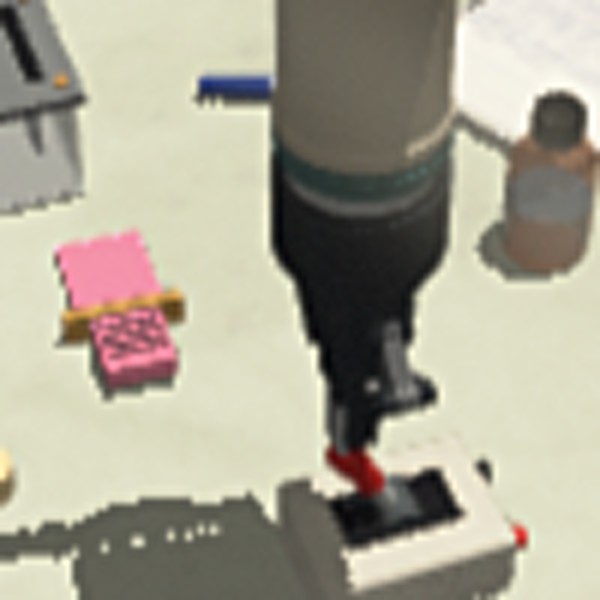

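The finger end sits at about crop (350,447). The red ball shows just below it at (355,465), untouched, so the fingertip appears to be roughly 12–15 mm above the reported TCP and passes over the handle. I'll back off, go lower and push again in small steps.

```bash
python3 -m handwheel '[[0.03,0,0,0],[0.05,0,0,0],[0.05,0,0.017,0],[0.05,0,0.017,0]]'
python3 red.py
python3 -m handwheel '[[-0.012,0,0,0],[-0.022,0,0,0],[-0.03,0,0,0],[-0.036,0,0,0],[-0.04,0,0,0],[-0.04,0,0,0]]'
python3 red.py
python3 - <<'E'
from h import *
import cv2
s=manip.snapshot("scene")[:,:,::-1];t=manip.snapshot("top")[:,:,::-1]
cv2.imwrite("pics/c5.png",cv2.resize(s[180:240,240:320],(800,600),interpolation=cv2.INTER_CUBIC))
E
```

```text
time: 6.95
ee_pos: [0.4672, -0.1373, 0.057]
tool_rot: [3.141, -0.004, 2.888]
contact_force: [-0.3, 0.1, -0.0]
gripper_width: -0.0
gripper_force: 0.0
red 30 278.56666666666666 216.3 213
time: 7.6
ee_pos: [0.5093, -0.1487, 0.0582]
tool_rot: [3.142, 0.001, 2.888]
contact_force: [0.3, -0.8, -0.3]
gripper_width: -0.002
gripper_force: 0.0
red 1 285.0 218.0 218
```

View pics/c5.png

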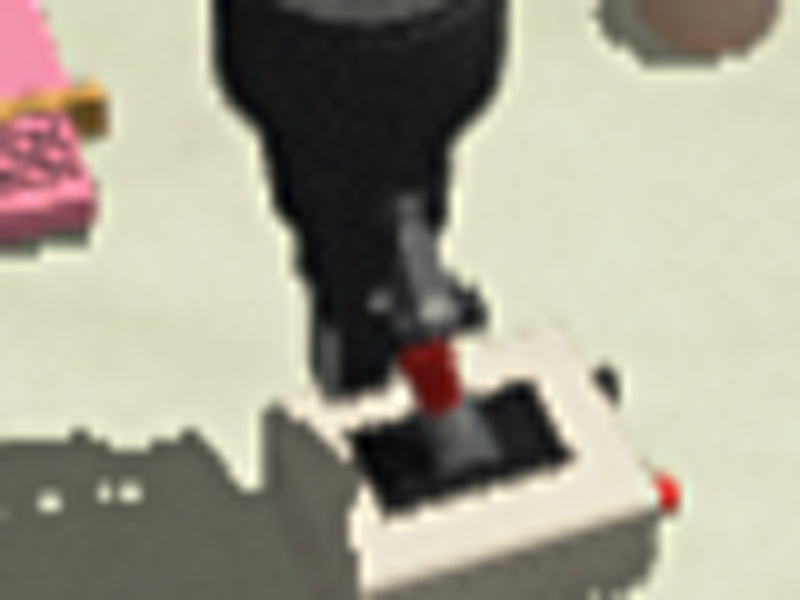

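At the lower height the finger (crop 345,385) touches the red handle (430,375), which has started to tilt. That supports the true fingertip being about 20 mm above the reading. I'll continue the push at this height and watch the force.

```bash
python3 -m handwheel '[[-0.008,0,0,0],[-0.016,0,0,0],[-0.022,0,0,0],[-0.022,0,0,0]]'; python3 red.py
python3 -m handwheel '[[-0.006,0,0,0],[-0.012,0,0,0],[-0.016,0,0,0],[-0.016,0,0,0]]'; python3 red.py
python3 -m handwheel '[[0.03,0,0,0],[0.06,0,0,0],[0.09,0,0,0],[0.09,0,0,0]]'; python3 red.py
python3 - <<'E'
from h import *
import cv2
s=manip.snapshot("scene")[:,:,::-1]
a=cv2.resize(s[160:240,220:300],(400,400),interpolation=cv2.INTER_CUBIC)
cv2.imwrite("pics/tmpclosed.png",a)
p=manip.read_state()["ee_pos"];print((proj("scene",p)-[220,160])*5,proj("top",p))
E
python3 -m handwheel '[[0,0,-0.05,0],[0,0,-0.1,0],[0,0,-0.14,0],[0,0,-0.14,0],[0,0,-0.14,0]]' 0.085
python3 - <<'E'
from h import *
import cv2
s=manip.snapshot("scene")[:,:,::-1]
p=manip.read_state()["ee_pos"];g=proj("scene",p);x,y=(int(g[0])-40,int(g[1])-50);print(p,(g-[x,y])*5)
b=cv2.resize(s[y:y+80,x:x+80],(400,400),interpolation=cv2.INTER_CUBIC)
cv2.imwrite("pics/c6.png",cv2.hconcat([cv2.imread("pics/tmpclosed.png"),b]))
E
```

```text
time: 8.15
ee_pos: [0.5314, -0.1545, 0.0584]
tool_rot: [-3.141, 0.002, 2.888]
contact_force: [-0.4, 0.1, 0.6]
gripper_width: 0.003
gripper_force: 0.0
time: 8.6
ee_pos: [0.5461, -0.1583, 0.0583]
tool_rot: [-3.142, 0.001, 2.888]
contact_force: [-0.1, 0.3, 0.4]
gripper_width: -0.0
gripper_force: 0.0
red 12 294.3333333333333 212.25 210
time: 9.05
ee_pos: [0.4526, -0.1331, 0.0577]
tool_rot: [3.141, -0.006, 2.888]
contact_force: [0.3, 0.7, -0.5]
gripper_width: -0.005
gripper_force: 0.0
red 29 293.2758620689655 212.06896551724137 208
[187.5 348. ] [302.9 224.6]
time: 9.65
ee_pos: [0.4597, -0.136, 0.1993]
tool_rot: [-3.141, 0.004, 2.888]
contact_force: [0.4, -0.8, -1.4]
gripper_width: 0.85
gripper_force: 0.0
[ 0.45848977 -0.13551324  0.19789789] [203. 251.]red.py:5: RuntimeWarning: Mean of empty slice.
  y,x=m.nonzero();print("red",len(x),x.mean(),y.mean(),y.min())
  ret = ret.dtype.type(ret / rcount)
Traceback (most recent call last):
  File "red.py", line 5, in <module>
    y,x=m.nonzero();print("red",len(x),x.mean(),y.mean(),y.min())
                                                         ~~~~~^^
ValueError: zero-size array to reduction operation minimum which has no identity
```

View pics/c6.png

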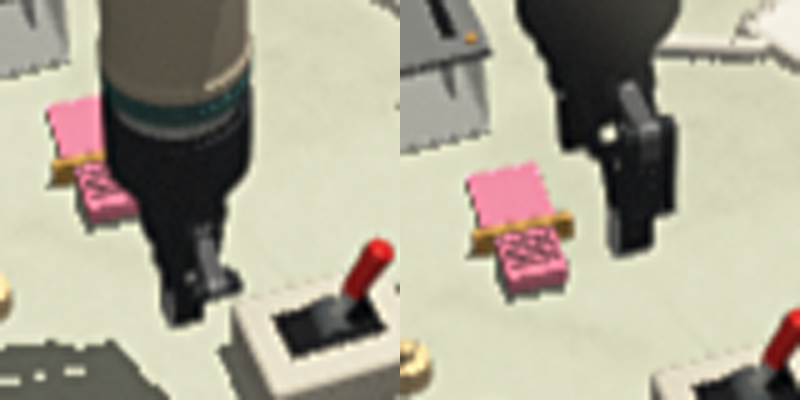

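The toggle now leans away from the robot (left crop 370,270), so the supply is off. Now I'll go above the electrode with the fingers open across its width.

```bash
python3 -m handwheel '[[0.052,0.3645,0,0],[0.052,0.3645,0,0],[0.052,0.3645,0,0],[0.052,0.3645,0,0],[0.052,0.3645,0,0],[0.052,0.3645,0,0],[0.052,0.3645,0,0],[0.052,0.3645,0.03,0],[0.052,0.3645,0.068,0],[0.052,0.3645,0.068,0]]' 0.085
python3 -m handwheel '[[0,0,0,0]]'
python3 - <<'E'
from h import *
import cv2
s=manip.snapshot("scene")[:,:,::-1]
S=manip.read_state();p=S["ee_pos"];print(p,S["tool_rot"])
x,y=170,85;d=np.array([.25,.968,0])
for z in(0,.02,.04):print(z,[((proj("scene",p+[0,0,z]+k*d)-[x,y])*7.5).round() for k in(-.05,0,.05)])
cv2.imwrite("pics/c7.png",cv2.resize(s[y:y+80,x:x+80],(600,600),interpolation=cv2.INTER_CUBIC))
E
```

```text
time: 10.7
ee_pos: [0.4937, 0.2297, 0.1235]
tool_rot: [-3.133, -0.013, 2.89]
contact_force: [0.2, -0.1, -0.5]
gripper_width: 0.993
gripper_force: 0.0
time: 10.8
ee_pos: [0.4981, 0.2301, 0.1288]
tool_rot: [-3.139, -0.004, 2.888]
contact_force: [1.2, -0.7, 0.5]
gripper_width: 0.992
gripper_force: 0.0
[0.499499   0.23024006 0.13036754] [-3.14129556e+00 -3.94741082e-04  2.88782084e+00]
0 [array([300., 473.]), array([272., 406.]), array([246., 342.])]
0.02 [array([294., 436.]), array([266., 370.]), array([240., 307.])]
0.04 [array([289., 400.]), array([261., 333.]), array([234., 270.])]
```

View pics/c7.png

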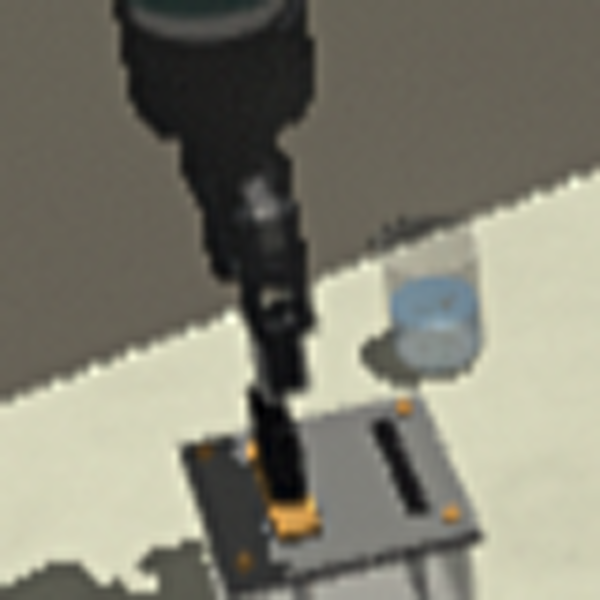

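The open fingers straddle the grip: near tip at (285,390), far tip at (230,275), electrode at (275,450). They are well aligned sideways and about 40 mm higher than the reading, which matches the swing-back plus the offset seen before. Next I descend and close.

```bash
python3 -m handwheel '[[0,0,0.02,0],[0,0,0.04,0],[0,0,0.055,0],[0,0,0.064,0],[0,0,0.064,0]]'
python3 -m handwheel '[[0,0,0,0],[0,0,0,0],[0,0,0,0],[0,0,0,0],[0,0,0,0],[0,0,0,0]]' 0.03
```

```text
time: 11.35
ee_pos: [0.4994, 0.23, 0.0666]
tool_rot: [3.141, 0.0, 2.887]
contact_force: [-0.1, 0.2, -0.4]
gripper_width: 0.996
gripper_force: 0.0
time: 11.95
ee_pos: [0.5, 0.2311, 0.0674]
tool_rot: [3.14, 0.002, 2.888]
contact_force: [-0.2, 0.6, 5.9]
gripper_width: 0.455
gripper_force: 61.1
```

Gripped at 39 mm, but the +6 N suggests the tips touch the crossbar. I'll regrip 8 mm higher so the electrode can pivot, then lift it about 60 mm, keeping the lower edge in the slot.

```bash
python3 -m handwheel '[[0,0,0,0],[0,0,0,0],[0,0,-0.008,0],[0,0,-0.008,0]]' 0.06
python3 -m handwheel '[[0,0,0,0],[0,0,0,0],[0,0,0,0],[0,0,0,0]]' 0.03
python3 -m handwheel '[[0,0,-0.015,0],[0,0,-0.03,0],[0,0,-0.045,0],[0,0,-0.058,0],[0,0,-0.058,0]]'
python3 - <<'E'
from h import *
import cv2
s=manip.snapshot("scene")[:,:,::-1]
S=manip.read_state();p=S["ee_pos"];print(p,S["contact_force"])
x,y=170,75
cv2.imwrite("pics/c8.png",cv2.resize(s[y:y+80,x:x+80],(600,600),interpolation=cv2.INTER_CUBIC))
a=np.radians(-14.4);ex=np.array([np.cos(a),np.sin(a),0]);ey=np.array([-np.sin(a),np.cos(a),0]);o=np.array([.5,.2305,.07])
for n,q in(("xbar low -y",o+[0,0,.068]-.034*ey),("top -y",o+[0,0,.12]-.02*ey),("low edge -y",o-.025*ey)):print(n,(proj("scene",q)-[x,y])*7.5)
E
```

```text
time: 12.35
ee_pos: [0.4997, 0.2307, 0.0752]
tool_rot: [3.141, 0.001, 2.888]
contact_force: [0.6, 0.4, 1.5]
gripper_width: 0.698
gripper_force: 0.0
time: 12.75
ee_pos: [0.4995, 0.231, 0.0748]
tool_rot: [3.14, 0.001, 2.888]
contact_force: [-0.2, 1.1, 4.5]
gripper_width: 0.46
gripper_force: 60.5
time: 13.25
ee_pos: [0.4999, 0.2305, 0.1333]
tool_rot: [3.141, 0.002, 2.889]
contact_force: [-0.2, -0.2, 0.5]
gripper_width: 0.454
gripper_force: 61.6
[0.49947891 0.23057913 0.1323975 ] [ 1.36926858  1.37267256 -1.40990989]
xbar low -y [289.5 511.5]
top -y [267. 396.]
low edge -y [302.25 617.25]
```

View pics/c8.png

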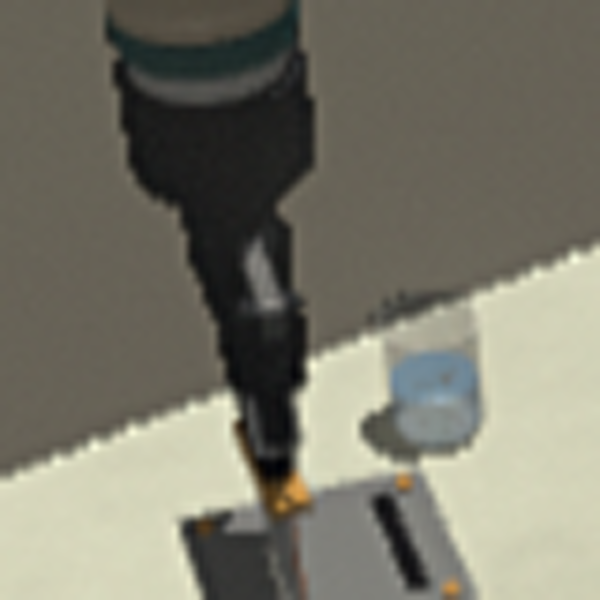

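Lifted: the crossbar's lower edge is at (290,512), right where the calculation predicts for a lower edge at z = 70 mm, still 10 mm in the slot. Now I'll sweep the grip back in an arc so the front slot edge turns the electrode in the pads.

```bash
python3 -m handwheel '[[0.008,0,0,0],[0.015,0,0.0005,0],[0.021,0,0.001,0],[0.026,0,0.0016,0],[0.026,0,0.0016,0]]'
python3 -m handwheel '[[0.006,0,0.001,0],[0.012,0,0.003,0],[0.018,0,0.005,0],[0.024,0,0.007,0],[0.024,0,0.007,0]]'
cat > det.py <<'E'
from h import *
import cv2,sys
S=manip.read_state();p=S["ee_pos"];print(np.round(p,4),np.round(S["contact_force"],1))
pv=p+[0,0,.04]
a=np.radians(-14.4);ex=np.array([np.cos(a),np.sin(a),0]);ey=np.array([-np.sin(a),np.cos(a),0])
for c in("scene","top"):
    im=manip.snapshot(c);h=cv2.cvtColor(im,cv2.COLOR_RGB2HSV)
    g=proj(c,pv);yy,xx=np.indices(h.shape[:2]);near=(abs(xx-g[0])<45)&(abs(yy-g[1])<50)
    cp=near&(h[:,:,1]>110)&(h[:,:,2]>60)&(h[:,:,0]<25)
    n,l,st,ce=cv2.connectedComponentsWithStats(cp.astype(np.uint8))
    for i in range(1,n):
        if st[i,4]>8:
            print(c,"blob",ce[i].round(1),st[i].tolist(),"meanRGB",im[l==i].mean(0).round())
    for th in map(float,sys.argv[1:] or (0,30,45)):
        t=np.radians(th);X=ex*np.cos(t)+np.array([0,0,np.sin(t)]);Z=-ex*np.sin(t)+np.array([0,0,np.cos(t)])
        o=pv-.103*Z;print(c,th,"xbar",proj(c,o+.072*Z),"low-y",proj(c,o-.025*ey),"low+y",proj(c,o+.025*ey),"xbar-y",proj(c,o+.072*Z-.034*ey))
E
python3 det.py 0 15 30
```

```text
time: 13.8
ee_pos: [0.4754, 0.2369, 0.1304]
tool_rot: [3.141, 0.004, 2.889]
contact_force: [4.9, -0.6, -2.4]
gripper_width: 0.459
gripper_force: 61.3
time: 14.3
ee_pos: [0.4523, 0.243, 0.1237]
tool_rot: [3.141, 0.005, 2.889]
contact_force: [5.2, 0.1, -0.2]
gripper_width: 0.452
gripper_force: 60.9
[0.4523 0.243  0.1237] [ 5.2  0.1 -0.2]
scene blob [201.4 144.4] [196, 133, 14, 22, 78] meanRGB [146.  99.  60.]
scene blob [173.9 179.9] [165, 176, 18, 9, 49] meanRGB [86. 63. 38.]
scene 0.0 xbar [191.7 141.7] low-y [196.5 162.7] low+y [193.3 153.8] xbar-y [194.  147.9]
scene 15.0 xbar [194.1 141. ] low-y [204.  160.1] low+y [200.6 151.3] xbar-y [196.4 147.1]
scene 30.0 xbar [196.2 139.7] low-y [210.7 156.1] low+y [207.1 147.4] xbar-y [198.5 145.8]
top blob [173.  218.4] [160, 211, 24, 19, 244] meanRGB [127.  76.  33.]
top blob [178.7 260.5] [176, 250, 7, 22, 90] meanRGB [76. 49. 26.]
top 0.0 xbar [166.4 230.6] low-y [180.6 232. ] low+y [163.8 228.2] xbar-y [178.7 233.4]
top 15.0 xbar [167.  227.6] low-y [182.6 223. ] low+y [165.8 219.1] xbar-y [179.3 230.5]
top 30.0 xbar [167.4 224.9] low-y [184.  214.5] low+y [167.1 210.6] xbar-y [179.7 227.8]
```

A steady 5 N reaction, and the top camera now sees a copper area spanning rows 211–230, which matches about 30°. I'll continue to 45°.

```bash
python3 -m handwheel '[[0.006,0,0.003,0],[0.012,0,0.0065,0],[0.018,0,0.0105,0],[0.022,0,0.0133,0],[0.025,0,0.0158,0],[0.025,0,0.0158,0]]'
python3 -m handwheel '[[-0.003,0,-0.02,0],[-0.003,0,-0.05,0],[-0.003,0,-0.08,0],[-0.003,0,-0.12,0],[-0.003,0,-0.15,0],[-0.003,0,-0.15,0],[-0.003,0,-0.15,0]]'
python3 det.py 30 40 45 50; python3 red.py
```

```text
time: 15.0
ee_pos: [0.4268, 0.2498, 0.1082]
tool_rot: [3.14, 0.002, 2.889]
contact_force: [4.5, 0.4, 5.0]
gripper_width: 0.453
gripper_force: 60.5
time: 15.7
ee_pos: [0.4265, 0.2481, 0.2564]
tool_rot: [-3.139, -0.005, 2.889]
contact_force: [-0.8, 0.3, -0.8]
gripper_width: 0.452
gripper_force: 62.2
[0.4265 0.2481 0.2564] [-0.8  0.3 -0.8]
scene blob [192.8 109.5] [184, 97, 21, 24, 130] meanRGB [161. 105.  67.]
scene 30.0 xbar [181.6 107.2] low-y [197.9 126.1] low+y [194.4 117.4] xbar-y [183.9 113.2]
scene 40.0 xbar [182.9 106. ] low-y [202.1 122.4] low+y [198.5 113.8] xbar-y [185.2 112. ]
scene 45.0 xbar [183.4 105.4] low-y [203.9 120.3] low+y [200.2 111.8] xbar-y [185.7 111.3]
scene 50.0 xbar [183.9 104.7] low-y [205.6 118.1] low+y [201.8 109.6] xbar-y [186.2 110.6]
top blob [157.8 221.6] [139, 209, 34, 28, 498] meanRGB [147.  86.  39.]
top blob [178.8 260.4] [176, 249, 8, 24, 93] meanRGB [118.  79.  40.]
top 30.0 xbar [151.9 236.4] low-y [172.2 223.5] low+y [152.6 219. ] xbar-y [166.2 239.7]
top 40.0 xbar [152.  234.5] low-y [172.7 217.7] low+y [153.  213.2] xbar-y [166.4 237.9]
top 45.0 xbar [152.  233.7] low-y [172.8 215. ] low+y [153.  210.4] xbar-y [166.4 237. ]
top 50.0 xbar [152.  232.9] low-y [172.8 212.5] low+y [152.8 207.9] xbar-y [166.4 236.3]
red 14 295.2857142857143 209.78571428571428 208
```

Both views fit 45°: the scene corner is at (204,120) against a predicted (203.9,120.3), and the top rows 209–236 fit too. The lower edge is at about 0.22 m, the copper side faces up, and the toggle is still off. I'll hold, check for slip and hand in.

```bash
python3 -m handwheel '[[0,0,0,0],[0,0,0,0],[0,0,0,0],[0,0,0,0],[0,0,0,0],[0,0,0,0],[0,0,0,0],[0,0,0,0],[0,0,0,0],[0,0,0,0]]'; python3 det.py 42 45 48 && python3 -c "
from cell import manip
print(manip.close_job())"
```

```text
time: 16.85
ee_pos: [0.4294, 0.2485, 0.2579]
tool_rot: [3.141, 0.0, 2.888]
contact_force: [-0.2, 0.6, -1.3]
gripper_width: 0.452
gripper_force: 62.1
[0.4294 0.2485 0.2579] [-0.2  0.6 -1.3]
scene blob [193.5 108.5] [185, 96, 20, 23, 131] meanRGB [161. 105.  66.]
scene 42.0 xbar [183.8 105. ] low-y [203.5 120.8] low+y [199.8 112.2] xbar-y [186.1 110.9]
scene 45.0 xbar [184.1 104.6] low-y [204.6 119.5] low+y [200.9 111. ] xbar-y [186.5 110.5]
scene 48.0 xbar [184.4 104.2] low-y [205.6 118.2] low+y [201.9 109.7] xbar-y [186.8 110.1]
top blob [157.3 220.3] [138, 208, 35, 28, 508] meanRGB [147.  85.  39.]
top blob [178.8 260.7] [175, 250, 8, 23, 89] meanRGB [113.  76.  39.]
top 42.0 xbar [151.7 233. ] low-y [172.4 215.4] low+y [152.7 210.9] xbar-y [166.1 236.3]
top 45.0 xbar [151.7 232.5] low-y [172.5 213.8] low+y [152.6 209.3] xbar-y [166.1 235.8]
top 48.0 xbar [151.6 232. ] low-y [172.5 212.3] low+y [152.6 207.7] xbar-y [166.1 235.4]
the job is handed in; nothing more can be done
None
```

The job is handed in: the toggle was pushed to off first, then the electrode was drawn out and is held steady at about 45° with its copper face up, lower edge about 0.22 m above the worktop; no verdict came back, and I took no last look at the bystanders.

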